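# Feel for the heavier flask and show it in the strain viewer

### The arm

A 7-joint arm with a two-finger parallel gripper is mounted at the origin on the work surface. World frame = base frame: x ahead of the robot, y to its left, z up, the work surface at z = 0. Lengths are in m, angles in rad, forces in N, time in s.
With the tool pointing down it reaches from about 0.425 to 1.025 m from the base axis. Payload 9.4 kg.
Tool frame: the origin (TCP) lies midway between the tips of the shut fingers; the grasp point (between the pads) lies 19 mm behind it (r.pinch_z is the distance from the TCP to the grasp point, in m); z points along the fingers, y is the line along which they close (so a half turn about z gives the same grasp; the last joint's range is limited). The gripper opens to 93 mm and grips with 3 to 60 N. Pads are 15 mm wide; open, the fingers measure 128 mm over their backs; the gripper's body (75 mm by 188 mm) begins 65 mm behind the grasp point.
Start: joints at [1.04, 0.599, -0.003, 1.599, 0.002, 0.943, -0.08], TCP at [0.318, -0.652, 0.219] pointing down, gripper open.
Joint ranges: [-2.57, 2.57], [-0.35, 1.97], [-1.29, 1.29], [0.11, 2.56], [-1.05, 4.19], [0.11, 1.86], [-2.63, 2.63]. Speed limits (rad/s): [2.22, 2.22, 3.01, 3.01, 3.14, 3.14, 3.14].

### API

Orientations are given as a unit quaternion [x, y, z, w].
In Python, from plant import telemetry, cams, r, nets gives the robot as it stands.
- The arm moves only by the tool jog_arm, never from a script. Its argument "deltas" is a list of rows, each an object with "delta_pos": the shift along the world's x, y, z in m, a list of three; "turn": the turn about the world's z in rad. In form: [{"delta_pos": [dx, dy, dz], "turn": turn}, ...]. A call has 1 to 5 rows; each row shifts and turns the commanded pose from where the row before left it; what a row does not reach is not made up. A row lasts 1/10 s, in which the tool goes at most 50 mm and 8.59 degrees, less where a joint would pass 70% of its speed; a pose out of reach is approached as far as the arm can. A call is refused whole if a number of a shift passes 0.05 or a number of a turn 0.15, either way. A call with a gripper value outside its range is refused whole. "gripper" is the gripper's target within -1 to 1 (fully open at 1, half-way at 0, shut at -1), set as the call begins (left out, the last holds). The fingers move at their own pace and stop on an object; the grip force is fixed at half the most. Time passes only in rows, so rows that do not move let the fingers close. It gives the time, the measured TCP pose, the force, the opening and the grip force at its end, in the units of the state.
- telemetry.get_state(): the state, without advancing time (a new reading comes with each control period).
- cams.read_camera(name): name is "scene" or "side" or "wrist"; returns the picture (480x640x3 uint8, red, green, blue); there is no depth.
- cams.get_calibration(name): a dict with "intrinsics" (3x3 intrinsics, pixels), "extrinsics" (4x4, takes a point from world to camera coordinates). Camera axes: x right, y up, looking along -z (the intrinsics and any distortion apply to the point x, -y, -z); pixel columns grow to the right and rows downward; lengths in m; the calibration is good to about 2 mm. A picture is of the moment at which its call begins: read the wrist's pose just before it. get_calibration takes no time and is no camera call; for the wrist camera it gives the pose at the moment of the call.
- r.sign_off(): hands the job in; it is judged then, once.
Trained networks look in the newest picture that a camera, given by its name, has taken for a name from the list of things; names that differ only in an ending like _2 or _b are one class to them, and where a whole thing is asked for, a point or a joint stands for the part that bears it (a point fixed in the world has none). Each returns a list of dicts, best first, with "confidence" (0 to 1); they miss things now and then, are a little off and sometimes report something else, mostly with a low value. They report only what shows in the picture. A call takes as long as a camera call. They do not tell look-alikes from the thing itself.
- nets.look_for(camera, query): "uv" ([column, row] in pixels, amid what is visible of it).
- nets.place_of(camera, query): "uv" ([column, row] in pixels: a listed point, or the origin of a listed thing).
The state is a dict: "t": time; "joint_positions": joint angles; "joint_velocities": joint speeds; "tau": joint torques, N m; "position": TCP position; "orientation": TCP orientation; "force": force on the tool from outside, world axes, zero at the start; "torque": the same for the moment, N m; "width": finger opening in m; "finger_force": force on a finger pad.
Only numpy, scipy, OpenCV 4.12 (cv2) and the standard library are available. Lean on these libraries where they do the work, as an engineer would, in place of code of your own. Each camera call takes 0.05 s, during which the arm holds its last target. There are 200 camera calls.

### The job

The heavier of the two moon flasks on the ware board is the one most likely to hold strain, so lift each clear of the board in turn to feel which it is, and leave the lighter one standing on the board, set down gently. Hold the heavier one upright and without touching the viewer, in the middle of the strain viewer's bay with its disc centred on the windows: first with a flat face square to the lit window for about a second, then give it a quarter turn so that its narrow edge faces the window, and finish there, still holding it quite still. Tip neither flask over, and leave the viewer and all the other things alone.

Things in the scene. Friction and masses are not known exactly. Their poses are not given: they have to be found in the camera images.
- flask_a: one of two look-alike green glass moon flasks, 156 mm high, 0.2 to 0.46 kg; the lighter under 0.26 kg, the heavier over 0.35. Origin: centre of its underside, z up. Round foot 52 mm wide, 6 high; upright disc body 90 mm across, 44 thick, centre 48 mm up, flat faces along own +x and -x, narrow edges along +y and -y; round neck 26 mm thick from 102 to 150 mm up, then a lip 34 mm wide. Stands upright near a y end of the board
- flask_b: one of two look-alike green glass moon flasks, 156 mm high, 0.2 to 0.46 kg; the lighter under 0.26 kg, the heavier over 0.35. Origin: centre of its underside, z up. Round foot 52 mm wide, 6 high; upright disc body 90 mm across, 44 thick, centre 48 mm up, flat faces along own +x and -x, narrow edges along +y and -y; round neck 26 mm thick from 102 to 150 mm up, then a lip 34 mm wide. Stands upright near a y end of the board
- flask_a_mid (a point): centre of flask_a's disc body, 48 mm above its underside
- flask_b_mid (a point): centre of flask_b's disc body, 48 mm above its underside
- ware_board: plywood board, 200 x 300 x 15 mm (own x, y, z), fixed on the table; origin at the centre of its underside, so its top is 15 mm up. It lies either left or right of the middle, the viewer on the other side; the flasks stand on it towards its two y ends
- viewer: grey strain viewer (polariscope), fixed, 160 mm high; origin on the table under the middle of its bay. Base 150 mm (own x) by 330, 18 thick, own y -150 to +180. Lamp house with lit round window from own y = +84 outwards, analyser plate with tinted window from own y = -90 outwards; windows 115 mm across, centred 95 mm up. Line of sight: own y. The bay between them is open above and on both x sides
- viewer_mid (a point): middle of the bay on the line of sight, 95 mm above the table
- stopper: glass stopper, 40 mm across, 46 high, standing on the ware board
- cork_ring: cork ring, 56 mm outside, 34 inside, 18 high, lying on the ware board
- block: cherry-wood shaping block, a 76 mm wide, 45 high cup whose origin is at the centre of its underside, with a 150 mm handle along its own +y, on the table at the back
- calipers: steel calipers lying flat on the table at the back, 185 mm long along its own y, 92 wide, 12 high
- paperweight: amber glass paperweight, 54 mm across, 40 high, on the table at the back
Things that resemble listed ones, but are neither listed nor needed, are in the scene too. Leave any purple look-alike of the flask_a alone. What is shaped like the flask_b but blue is not meant.

How it is judged:
By the outcome, as a careful person would: the job done as asked, in the order asked, and still so for the second after the job is handed in, while the arm keeps its last pose, push and grip.
It also fails if it takes over 72 s, if anything falls off the work surface, if the arm or the gripper's body presses on something with over 40 N, if the wrist force passes 120 N, or if a joint passes its speed limit or range.

## Working session

There is one attempt and no reset: what is moved stays moved. The work goes in short steps, Python scripts to look and compute and a tool call to move; the robot and the scene stay as the last step left them, time stands still between calls to the robot, and variables do not carry over. Pictures are saved under pics/ and viewed, at most 10 in all, crops included, and the job is handed in when it is done.

Besides the shell and the picture viewer there is one more tool, called after ">>>" as name(argument=value, ...), one argument or row to a line, values as JSON. jog_arm: Moves the arm, as the interface text tells. Its arguments: {"type":"object","properties":{"deltas":{"type":"array","items":{"type":"object","properties":{"delta_pos":{"type":"array","items":{"type":"number"}},"turn":{"type":"number"}}}},"gripper":{"type":"number"}},"required":["deltas"]}

```bash
mkdir -p pics && ls && python3 - <<'E'
from plant import telemetry, cams, r, nets
import cv2, numpy as np
s=telemetry.get_state()
print({k:np.round(s[k],3) for k in s})
for c in ("scene","side"):
    im=cams.read_camera(c); cv2.imwrite(f"pics/{c}0.png",im[:,:,::-1])
    cal=cams.get_calibration(c); E=np.array(cal["extrinsics"]); print(c,np.round(cal["intrinsics"],1).tolist(),np.round(-E[:3,:3].T@E[:3,3],3), cal.keys())
    for q in ("flask_a_mid","viewer_mid","viewer","ware_board"):
        print(c,q,[(np.round(d["uv"]).tolist(),round(d["confidence"],2)) for d in nets.place_of(c,q)])
E
```

```text
pics
{'t': np.float64(0.0), 'joint_positions': array([ 1.04 ,  0.6  , -0.003,  1.6  ,  0.002,  0.943, -0.08 ]), 'joint_velocities': array([ 0.001,  0.001, -0.002,  0.002, -0.001,  0.   , -0.   ]), 'tau': array([-0.0000e+00, -7.6505e+01,  1.4980e+00, -2.5234e+01, -5.2000e-02,
        1.7000e-02,  0.0000e+00]), 'position': array([ 0.318, -0.651,  0.218]), 'orientation': array([ 0.974,  0.225, -0.   , -0.001]), 'force': array([-0.182, -0.116,  0.203]), 'torque': array([-0.048, -0.089,  0.005]), 'finger_force': np.float64(0.0), 'width': np.float64(0.093)}
scene [[464.9, 0.0, 314.7], [0.0, 464.9, 237.9], [0.0, 0.0, 1.0]] [ 1.137 -0.24   0.753] dict_keys(['intrinsics', 'extrinsics'])
scene flask_a_mid [([283.0, 220.0], 0.81), ([194.0, 333.0], 0.72)]
scene viewer_mid [([437.0, 176.0], 0.7)]
scene viewer [([428.0, 208.0], 0.92), ([233.0, 244.0], 0.18)]
scene ware_board [([234.0, 246.0], 0.9), ([352.0, 301.0], 0.57)]
side [[621.2, 0.0, 319.0], [0.0, 621.2, 249.5], [0.0, 0.0, 1.0]] [0.532 0.83  0.702] dict_keys(['intrinsics', 'extrinsics'])
side flask_a_mid [([268.0, 203.0], 0.77), ([354.0, 254.0], 0.56)]
side viewer_mid [([346.0, 376.0], 0.89)]
side viewer []
side ware_board [([360.0, 253.0], 0.61), ([369.0, 222.0], 0.57)]
```

View pics/scene0.png

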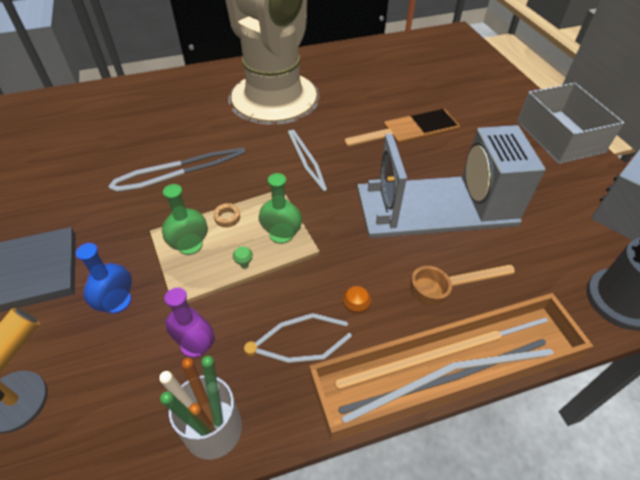

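View pics/side0.png

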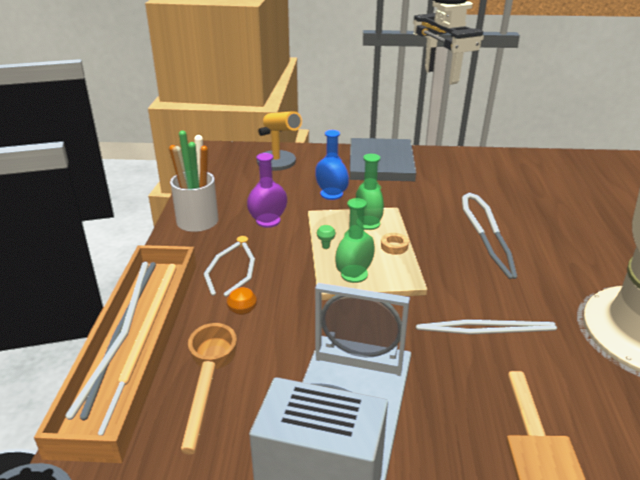

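```bash
python3 - <<'E'
import cv2, numpy as np
a=cv2.imread("pics/scene0.png"); b=cv2.imread("pics/side0.png")
f=lambda im,x,y,w,h,W,H: cv2.resize(im[y:y+h,x:x+w],(W,H),interpolation=cv2.INTER_CUBIC)
top=np.hstack([f(a,345,120,200,150,400,300),f(b,240,270,200,200,400,300)])
bot=np.hstack([f(a,140,165,190,142,400,300),f(b,300,145,140,155,400,300)])
cv2.imwrite("pics/crop1.png",np.vstack([top,bot]))
E
```

```text
(no output)
```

View pics/crop1.png

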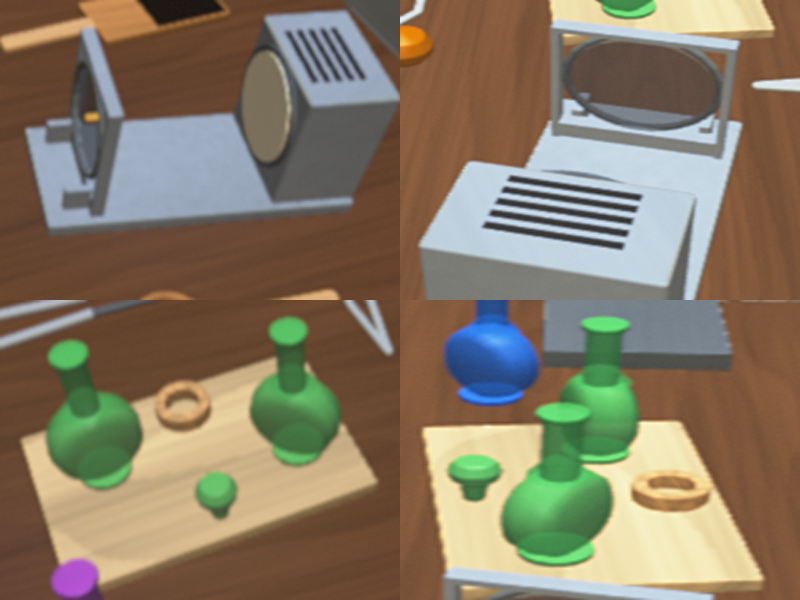

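```bash
cat > h.py <<'E'
import cv2, numpy as np
from scipy.optimize import least_squares, minimize
from plant import telemetry, cams, r, nets
def cal(n):
    c=cams.get_calibration(n); return np.array(c["intrinsics"]),np.array(c["extrinsics"])
def proj(c,P):
    K,E=c; p=np.asarray(P)@E[:3,:3].T+E[:3,3]; p=p*[1,-1,-1]; q=p@K.T; return q[:,:2]/q[:,2:]
def ray(c,uv,z):
    K,E=c; d=E[:3,:3].T@(np.linalg.inv(K)@[uv[0],uv[1],1]*[1,-1,-1]); o=-E[:3,:3].T@E[:3,3]
    return o+d*(z-o[2])/d[2]
def place(P,x,y,yaw,z=0):
    c,s=np.cos(yaw),np.sin(yaw); P=np.asarray(P,float); return P@np.array([[c,s,0],[-s,c,0],[0,0,1]])+[x,y,z]
t=np.linspace(0,2*np.pi,48,endpoint=False)
def cyl(R,z0,z1): return np.vstack([np.c_[R*np.cos(t),R*np.sin(t),0*t+z] for z in (z0,z1)])
# disc: rounded edges
disc=np.vstack([np.c_[0*t+x,R*np.cos(t),.048+R*np.sin(t)] for x,R in ((-.022,.036),(.022,.036),(-.015,.043),(.015,.043),(0,.045))])
parts=[cyl(.026,0,.006),disc,np.vstack([cyl(.013,.08,.150)]),cyl(.017,.150,.156)]
def mask(c,x,y,yaw,z,sc=1):
    m=np.zeros((480,640),np.uint8)
    for p in parts:
        h=cv2.convexHull(proj(c,place(p,x,y,yaw,z)).astype(np.float32))
        cv2.fillConvexPoly(m,np.round(h*16).astype(np.int32),1,cv2.LINE_8,4)
    return m>0
def green(im):
    h=cv2.cvtColor(im,cv2.COLOR_RGB2HSV); return cv2.inRange(h,(48,90,40),(80,255,255))>0
E
python3 - <<'E'
from h import *
sc,sd=cal("scene"),cal("side")
pts=[(sc,(369,231),(.075,-.15,.018)),(sc,(358,184),(-.075,-.15,.018)),(sc,(521,220),(.075,.18,.018)),(sd,(410,351),(-.075,-.15,.018)),(sc,(437,176),(0,0,.095)),(sd,(346,376),(0,0,.095))]
f=lambda p:np.concatenate([(proj(c,place([P],*p))[0]-uv) for c,uv,P in pts])
o=least_squares(f,[.6,.2,0],loss="soft_l1"); print("viewer",np.round(o.x,4),np.round(f(o.x),1))
for uv in((318,291),(409,305)): print("plate top",ray(sd,uv,.16).round(3))
ims={n:cv2.imread(f"pics/{n}0.png")[:,:,::-1].copy() for n in("scene","side")}
G={n:green(ims[n]) for n in ims}
R={"scene":[(184,228),(281,220)],"side":[None]*2}
xs=[ray(sc,uv,.063)[:2] for uv in R["scene"]]; print(np.round(xs,3))
def cost(p):  # both flasks jointly
    e=0
    for n,c in(("scene",sc),("side",sd)):
        m=mask(c,*p[:3],.015)|mask(c,*p[3:],.015)
        g=G[n].copy(); k=cv2.dilate(m.astype(np.uint8),np.ones((9,9)))>0
        box=np.zeros_like(g)
        if n=="scene": box[175:262,155:310]=1; box[244:,:260]&=~np.ones_like(box[244:,:260]) if 0 else True; 
        else: box[150:285,333:390]=1; box[:,:333]=0
        if n=="scene": box[243:270,228:256]=0
        e+=((m^g)&box).sum()
    return e
best=None
for y1 in np.arange(0,np.pi,np.pi/6):
  for y2 in np.arange(0,np.pi,np.pi/6):
    v=cost([*xs[0],y1,*xs[1],y2])
    if best is None or v<best[0]: best=(v,y1,y2)
print(best)
x0=np.array([*xs[0],best[1],*xs[1],best[2]])
S=np.vstack([x0]+[x0+d for d in np.diag([.01,.01,.3,.01,.01,.3])])
o=minimize(cost,x0,method="Nelder-Mead",options=dict(initial_simplex=S,xatol=5e-4,fatol=1,maxiter=600))
print(o.fun,np.round(o.x,3))
for i in(0,3):
  print([(a,int(cost(np.r_[o.x[:i+2],o.x[i+2]+np.radians(a),o.x[i+3:]]))) for a in(-20,-10,-5,0,5,10,20)])
v=[]
for n,c in(("scene",sc),("side",sd)):
  im=ims[n].copy()
  for i in (0,3):
    m=mask(c,*o.x[i:i+3],.015).astype(np.uint8); cv2.drawContours(im,cv2.findContours(m,0,1)[0],-1,(255,0,0),1)
  v.append(im)
v=np.hstack([cv2.resize(v[0][160:270,140:330],(400,232)),cv2.resize(v[1][140:300,300:440],(400,457))[:232]]) if 0 else np.hstack([cv2.resize(v[0][160:310,140:340],(400,300)),cv2.resize(v[1][140:290,290:490],(400,300))])
cv2.imwrite("pics/fit.png",v[:,:,::-1])
E
```

```text
viewer [ 0.527   0.2222 -0.2   ] [ 0.8  1.7 -0.2 -0.7  1.3  0.2  1.2 -0.7  0.6 -0.4  0.1 -3.4]
plate top [0.57  0.128 0.16 ]
plate top [0.443 0.153 0.16 ]
[[ 0.483 -0.303]
 [ 0.52  -0.115]]
(np.int64(1394), np.float64(0.0), np.float64(2.617993877991494))
979.0 [ 0.487 -0.301  0.075  0.514 -0.117  2.732]
[(-20, 986), (-10, 1009), (-5, 1016), (0, 979), (5, 1025), (10, 1060), (20, 1094)]
[(-20, 1112), (-10, 1052), (-5, 1018), (0, 979), (5, 994), (10, 1038), (20, 1171)]
```

View pics/fit.png

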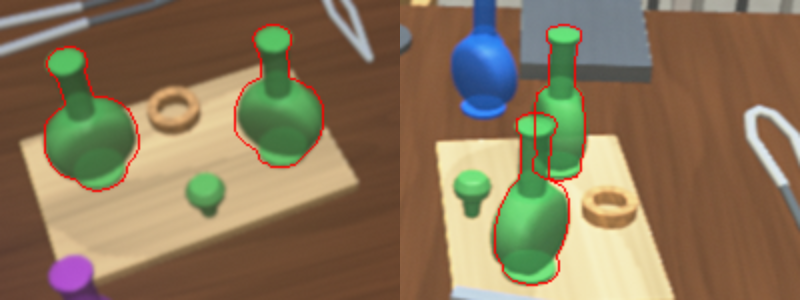

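Two green flasks, at scene (184,228) and (281,220), stand on the board and match the description. The blue one (105,285) and the purple one (190,325) are look-alikes off the board. The fitted outlines agree with the crop. I'll move above the left green flask now.

>>> jog_arm(
  deltas=[
    {"delta_pos": [0.01,0.02,0.02],"turn": 0.056},
    {"delta_pos": [0.018,0.037,0.02],"turn": 0.056},
    {"delta_pos": [0.018,0.037,0.02],"turn": 0.056},
    {"delta_pos": [0.018,0.037,0.02],"turn": 0.056},
    {"delta_pos": [0.018,0.037,0.02],"turn": 0.056},
  ],
  gripper=1,
)

```text
t: 1.0
position: [0.4003, -0.4821, 0.3195]
orientation: [0.933, 0.36, 0.0, 0.0]
force: [1.5, -0.3, 0.3]
width: 0.0931
finger_force: 0.0
```

>>> jog_arm(
  deltas=[
    {"delta_pos": [0.018,0.037,0.01],"turn": 0.056},
    {"delta_pos": [0.018,0.037,0],"turn": 0.056},
    {"delta_pos": [0.018,0.037,0],"turn": 0.056},
    {"delta_pos": [0.018,0.037,0],"turn": 0.056},
    {"delta_pos": [0.015,0.035,0],"turn": 0.056},
  ],
)

```text
t: 1.5
position: [0.4876, -0.2988, 0.329]
orientation: [0.874, 0.487, 0.0, 0.0]
force: [0.9, 0.1, -0.4]
width: 0.0932
finger_force: 0.0
```

>>> jog_arm(
  deltas=[
    {"delta_pos": [0,0,0],"turn": 0},
    {"delta_pos": [0,0,0],"turn": 0},
    {"delta_pos": [0,0,0],"turn": 0},
  ],
)

```text
t: 1.8
position: [0.4863, -0.3018, 0.3286]
orientation: [0.875, 0.485, -0.0, 0.0]
force: [-0.6, -0.7, -0.2]
width: 0.093
finger_force: 0.0
```

```bash
python3 - <<'E'
from h import *
s=telemetry.get_state(); print(np.round(s["position"],4),np.round(s["orientation"],3),np.round(s["joint_positions"],2),s["t"],np.round(s["force"],2))
c=cal("wrist"); im=cams.read_camera("wrist")
np.savez("w1.npz",K=c[0],E=c[1],im=im)
print((-c[1][:3,:3].T@c[1][:3,3]).round(3))
im=im.copy()
for p in([.487,-.301,.075],[.514,-.117,2.732]):
    m=mask(c,*p,.015).astype(np.uint8); cv2.drawContours(im,cv2.findContours(m,0,1)[0],-1,(255,0,0),1)
cv2.imwrite("pics/w1.png",im[:,:,::-1])
E
```

```text
[ 0.4863 -0.3018  0.3286] [ 0.875  0.485 -0.     0.   ] [ 0.62  0.31 -0.22  1.81  0.08  1.03 -0.19] 1.8 [-0.57 -0.72 -0.24]
[ 0.527 -0.236  0.494]
```

View pics/w1.png

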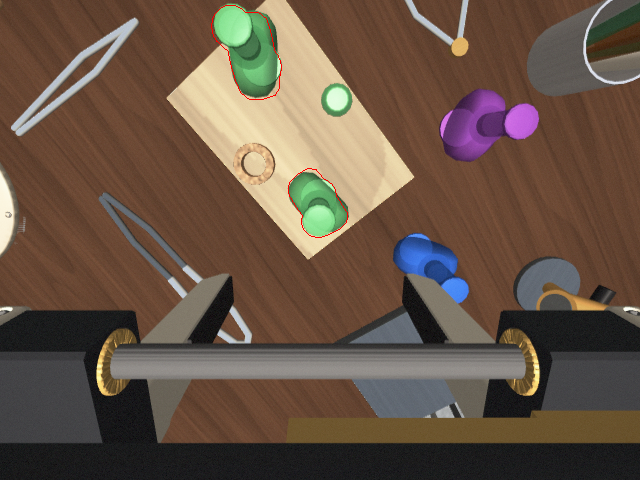

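The wrist view shows flask 1 at (318,205) and flask 2 at (250,55). The outlines are nearly on, so I'll refine them with this view.

```bash
cat > fitw.py <<'E'
from h import *
def fit(c,im,p0,z=.015,pad=14,fixxy=False):
    g=green(im)
    m0=cv2.dilate(mask(c,*p0,z).astype(np.uint8),np.ones((2*pad+1,)*2))>0
    f=lambda p:float(((mask(c,*p,z)^g)&m0).sum())
    best=None
    for dy in np.radians([-40,-20,0,20,40]):
        x0=np.array(p0,float)+[0,0,dy]
        o=minimize(f,x0,method="Nelder-Mead",options=dict(initial_simplex=np.vstack([x0]+[x0+d for d in np.diag([.006,.006,.2])]),xatol=3e-4,fatol=.5))
        if best is None or o.fun<best.fun: best=o
    return best, g&m0
E
python3 - <<'E'
from fitw import *
d=np.load("w1.npz"); c=(d["K"],d["E"]); im=d["im"].copy()
for p in([.487,-.301,.075],[.514,-.117,2.732]):
    o,g=fit(c,im,p); print(np.round(o.x,4),o.fun,g.sum(),[(a,int(((mask(c,o.x[0],o.x[1],o.x[2]+np.radians(a),.015)^g)).sum())) for a in(-20,-10,-5,5,10,20)])
E
```

```text
[ 0.4882 -0.3017  0.137 ] 541.0 2207 [(-20, 883), (-10, 705), (-5, 625), (5, 617), (10, 656), (20, 776)]
[ 0.5165 -0.1169  2.6586] 800.0 3785 [(-20, 1128), (-10, 959), (-5, 865), (5, 888), (10, 1001), (20, 1293)]
```

>>> jog_arm(
  deltas=[
    {"delta_pos": [0.0015,0,-0.03],"turn": 0},
    {"delta_pos": [0,0,-0.04],"turn": 0},
    {"delta_pos": [0,0,-0.04],"turn": 0},
    {"delta_pos": [0,0,-0.04],"turn": 0},
    {"delta_pos": [0,0,-0.03],"turn": 0},
  ],
)

```text
t: 2.35
position: [0.487, -0.3017, 0.1464]
orientation: [0.875, 0.484, -0.001, -0.001]
force: [0.7, -0.9, 0.2]
width: 0.0929
finger_force: 0.0
```

>>> jog_arm(
  deltas=[
    {"delta_pos": [0,0,-0.02],"turn": 0},
    {"delta_pos": [0,0,-0.008],"turn": 0},
    {"delta_pos": [0,0,0],"turn": 0},
  ],
)

```text
t: 2.65
position: [0.4876, -0.3013, 0.1197]
orientation: [0.875, 0.485, -0.001, -0.001]
force: [-0.8, 0.3, 0.7]
width: 0.0935
finger_force: 0.0
```

```bash
python3 - <<'E'
from h import *
F=[]
for i in range(6):
    a=cams.read_camera("scene" if i%2 else "side"); s=telemetry.get_state(); F.append(s["force"])
    if i<2: cv2.imwrite(f"pics/g{i}.png",a[:,:,::-1])
print(np.round(F,2).tolist(),np.mean(F,0).round(2),np.round(s["position"],4),s["t"])
a=cv2.imread("pics/g1.png");b=cv2.imread("pics/g0.png")
cv2.imwrite("pics/g.png",np.hstack([cv2.resize(a[130:280,100:300],(400,300),interpolation=2),cv2.resize(b[130:280,290:490],(400,300),interpolation=2)]))
E
```

```text
[[0.16, -0.68, -0.08], [0.97, -0.1, 0.16], [-0.8, -0.58, 0.27], [0.15, -0.0, 0.01], [-0.99, -0.5, 0.27], [0.74, -0.38, 0.05]] [ 0.04 -0.37  0.11] [ 0.4888 -0.301   0.1217] 2.95
```

View pics/g.png

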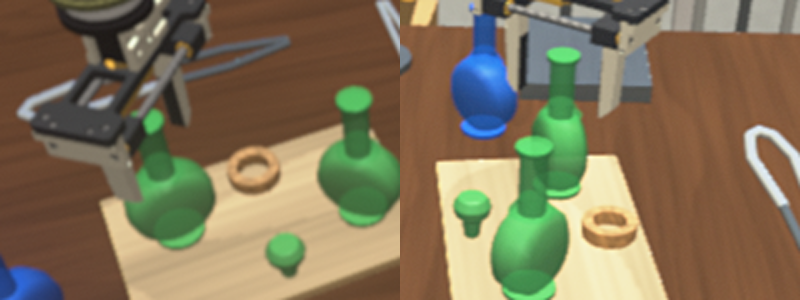

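The neck sits midway between the two open fingers in both views, so I'll close and lift.

>>> jog_arm(
  deltas=[
    {"delta_pos": [0,0,0],"turn": 0},
    {"delta_pos": [0,0,0],"turn": 0},
    {"delta_pos": [0,0,0],"turn": 0},
    {"delta_pos": [0,0,0],"turn": 0},
    {"delta_pos": [0,0,0],"turn": 0},
  ],
  gripper=-1,
)

```text
t: 3.45
position: [0.4883, -0.3006, 0.1206]
orientation: [0.874, 0.486, -0.0, 0.0]
force: [-0.4, 0.1, 0.0]
width: 0.0572
finger_force: 0.0
```

>>> jog_arm(
  deltas=[
    {"delta_pos": [0,0,0],"turn": 0},
    {"delta_pos": [0,0,0],"turn": 0},
    {"delta_pos": [0,0,0],"turn": 0},
    {"delta_pos": [0,0,0],"turn": 0},
  ],
)

```text
t: 3.85
position: [0.4883, -0.3006, 0.1206]
orientation: [0.874, 0.485, -0.0, -0.0]
force: [0.3, 0.8, -0.2]
width: 0.0327
finger_force: 30.0
```

>>> jog_arm(
  deltas=[
    {"delta_pos": [0,0,0],"turn": 0},
    {"delta_pos": [0,0,0],"turn": 0},
    {"delta_pos": [0,0,0],"turn": 0},
  ],
)

```text
t: 4.15
position: [0.4883, -0.3006, 0.1206]
orientation: [0.874, 0.485, -0.0, -0.0]
force: [-0.9, 0.4, -0.7]
width: 0.0328
finger_force: 30.0
```

```bash
python3 - <<'E'
from h import *
a=cams.read_camera("scene");b=cams.read_camera("side"); s=telemetry.get_state(); print(np.round(s["force"],2),np.round(s["torque"],3),s["width"],np.round(s["position"],4))
cv2.imwrite("pics/gg.png",np.hstack([cv2.resize(a[130:280,100:300],(400,300),interpolation=2),cv2.resize(b[130:280,290:490],(400,300),interpolation=2)])[:,:,::-1])
E
```

```text
[ 0.77  0.09 -1.33] [-0.046 -0.083  0.016] 0.03296773069333938 [ 0.4883 -0.3006  0.1206]
```

View pics/gg.png

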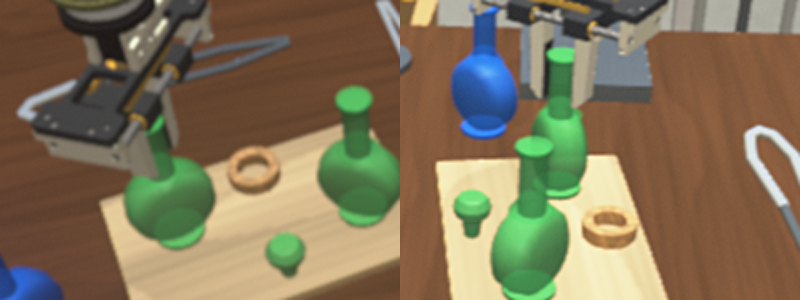

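Grip width is 33 mm where the neck should be 26. Either the tips are on the shoulder or the lip is between the fingers. I'll regrip 10 mm higher to check.

>>> jog_arm(
  deltas=[
    {"delta_pos": [0,0,0],"turn": 0},
    {"delta_pos": [0,0,0],"turn": 0},
    {"delta_pos": [0,0,0.005],"turn": 0},
    {"delta_pos": [0,0,0.005],"turn": 0},
    {"delta_pos": [0,0,0],"turn": 0},
  ],
  gripper=-0.1,
)

```text
t: 4.75
position: [0.4887, -0.3009, 0.1315]
orientation: [0.874, 0.485, 0.0, 0.001]
force: [0.4, 0.4, 0.7]
width: 0.0418
finger_force: 0.0
```

>>> jog_arm(
  deltas=[
    {"delta_pos": [0,0,0],"turn": 0},
    {"delta_pos": [0,0,0],"turn": 0},
    {"delta_pos": [0,0,0],"turn": 0},
    {"delta_pos": [0,0,0],"turn": 0},
    {"delta_pos": [0,0,0],"turn": 0},
  ],
  gripper=-1,
)

```text
t: 5.25
position: [0.4883, -0.3007, 0.1307]
orientation: [0.874, 0.485, -0.0, 0.0]
force: [-0.3, -0.3, 4.2]
width: 0.0327
finger_force: 30.0
```

>>> jog_arm(
  deltas=[
    {"delta_pos": [0,0,0],"turn": 0},
    {"delta_pos": [0,0,0],"turn": 0},
    {"delta_pos": [0,0,0],"turn": 0},
  ],
)

```text
t: 5.55
position: [0.4884, -0.3006, 0.1307]
orientation: [0.874, 0.485, -0.0, 0.0]
force: [-1.3, 1.1, 5.7]
width: 0.033
finger_force: 30.0
```

>>> jog_arm(
  deltas=[
    {"delta_pos": [0,0,0.003],"turn": 0},
    {"delta_pos": [0,0,0.006],"turn": 0},
    {"delta_pos": [0,0,0.01],"turn": 0},
    {"delta_pos": [0,0,0.01],"turn": 0},
    {"delta_pos": [0,0,0.006],"turn": 0},
  ],
)

```text
t: 6.05
position: [0.4887, -0.3009, 0.167]
orientation: [0.874, 0.485, 0.0, 0.001]
force: [-0.5, -0.1, -2.8]
width: 0.0326
finger_force: 30.0
```

>>> jog_arm(
  deltas=[
    {"delta_pos": [0,0,0.003],"turn": 0},
    {"delta_pos": [0,0,0],"turn": 0},
    {"delta_pos": [0,0,0],"turn": 0},
  ],
)

```text
t: 6.35
position: [0.4882, -0.3006, 0.1685]
orientation: [0.874, 0.485, -0.0, -0.0]
force: [0.4, 0.3, -2.9]
width: 0.0329
finger_force: 30.0
```

```bash
cat > wt.py <<'E'
from h import *
import sys
F=[]
for i in range(8):
    a=cams.read_camera("scene" if i%2 else "side"); s=telemetry.get_state(); F.append(s["force"])
    if i==0: b=a
    if i==1: sc=a
    if i==7: sc=a
    if i==6: b=a
print(np.round(np.array(F)[:,2],2).tolist(),np.mean(F,0).round(2),np.round(s["position"],4),s["width"],s["t"])
cv2.imwrite(f"pics/{sys.argv[1]}_s.png",sc[:,:,::-1]);cv2.imwrite(f"pics/{sys.argv[1]}_d.png",b[:,:,::-1])
c=cal("wrist"); im=cams.read_camera("wrist"); np.savez(sys.argv[1]+".npz",K=c[0],E=c[1],im=im); cv2.imwrite(f"pics/{sys.argv[1]}_w.png",im[:,:,::-1])
f=lambda im,x,y,w,h,W,H: cv2.resize(im[y:y+h,x:x+w],(W,H),interpolation=cv2.INTER_CUBIC)
cv2.imwrite(f"pics/{sys.argv[1]}_c.png",np.vstack([np.hstack([f(sc,90,100,260,195,400,300),f(b,260,100,260,195,400,300)]),np.hstack([f(im,0,0,640,480,400,300),f(im,220,300,200,150,400,300)])])[:,:,::-1])
E
python3 wt.py L1
```

```text
[-2.18, -1.21, -3.09, -2.06, -2.56, -2.28, -2.83, -2.65] [-0.18 -0.05 -2.36] [ 0.4883 -0.3006  0.1685] 0.03272520781516233 6.75
```

View pics/L1_c.png

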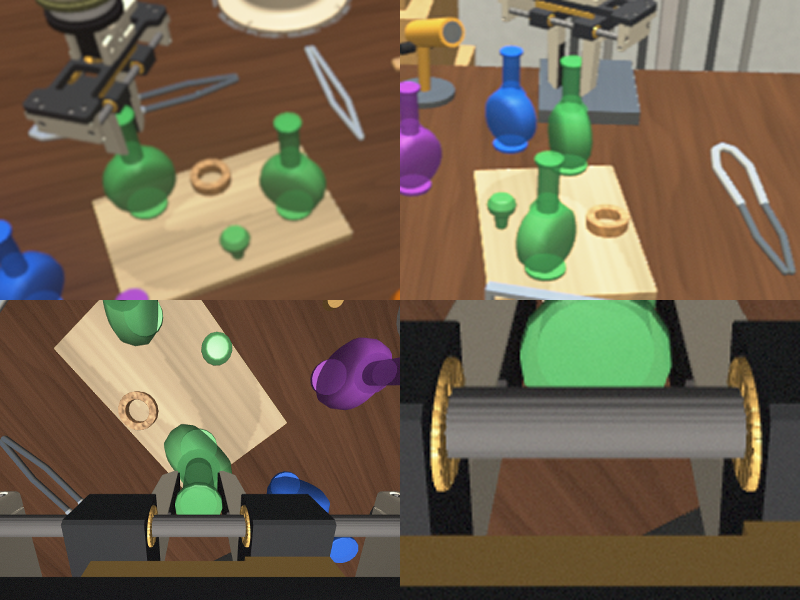

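Flask 1 hangs clear of the board and reads about 2.45 N against the empty-hand value. That is roughly 0.25 kg, which falls in the lighter range. I'll set it down gently where it stood.

>>> jog_arm(
  deltas=[
    {"delta_pos": [0,0,-0.004],"turn": 0},
    {"delta_pos": [0,0,-0.008],"turn": 0},
    {"delta_pos": [0,0,-0.01],"turn": 0},
    {"delta_pos": [0,0,-0.007],"turn": 0},
    {"delta_pos": [0,0,-0.004],"turn": 0},
  ],
)

```text
t: 7.3
position: [0.4879, -0.3004, 0.1344]
orientation: [0.874, 0.486, -0.0, -0.001]
force: [0.2, 0.5, -1.5]
width: 0.0324
finger_force: 30.0
```

>>> jog_arm(
  deltas=[
    {"delta_pos": [0,0,-0.002],"turn": 0},
    {"delta_pos": [0,0,-0.001],"turn": 0},
    {"delta_pos": [0,0,0],"turn": 0},
    {"delta_pos": [0,0,0],"turn": 0},
  ],
)

```text
t: 7.7
position: [0.4885, -0.3007, 0.1329]
orientation: [0.874, 0.485, 0.0, 0.0]
force: [0.1, 0.1, -2.7]
width: 0.0326
finger_force: 30.0
```

>>> jog_arm(
  deltas=[
    {"delta_pos": [0,0,-0.001],"turn": 0},
    {"delta_pos": [0,0,0],"turn": 0},
    {"delta_pos": [0,0,0],"turn": 0},
  ],
)

```text
t: 8.0
position: [0.4883, -0.3006, 0.1317]
orientation: [0.874, 0.485, 0.0, 0.0]
force: [0.6, 0.5, -2.5]
width: 0.0323
finger_force: 30.0
```

>>> jog_arm(
  deltas=[
    {"delta_pos": [0,0,-0.0005],"turn": 0},
    {"delta_pos": [0,0,-0.0005],"turn": 0},
    {"delta_pos": [0,0,0],"turn": 0},
    {"delta_pos": [0,0,0],"turn": 0},
  ],
)

```text
t: 8.4
position: [0.4884, -0.3007, 0.1308]
orientation: [0.874, 0.485, 0.0, 0.0]
force: [-0.5, 0.6, 0.2]
width: 0.0331
finger_force: 30.0
```

>>> jog_arm(
  deltas=[
    {"delta_pos": [0,0,-0.0005],"turn": 0},
    {"delta_pos": [0,0,0],"turn": 0},
    {"delta_pos": [0,0,0],"turn": 0},
  ],
)

```text
t: 8.7
position: [0.4886, -0.3008, 0.1308]
orientation: [0.874, 0.485, 0.0, 0.0]
force: [-0.9, 0.9, 4.9]
width: 0.0328
finger_force: 30.0
```

>>> jog_arm(
  deltas=[
    {"delta_pos": [0,0,0],"turn": 0},
    {"delta_pos": [0,0,0],"turn": 0},
    {"delta_pos": [0,0,0],"turn": 0},
    {"delta_pos": [0,0,0],"turn": 0},
    {"delta_pos": [0,0,0.005],"turn": 0},
  ],
  gripper=1,
)

```text
t: 9.2
position: [0.488, -0.3005, 0.1347]
orientation: [0.874, 0.486, -0.0, -0.0]
force: [-0.1, 0.8, -0.3]
width: 0.0683
finger_force: 0.0
```

>>> jog_arm(
  deltas=[
    {"delta_pos": [0,0,0.02],"turn": 0},
    {"delta_pos": [0,0,0.03],"turn": 0},
    {"delta_pos": [0,0,0.04],"turn": 0},
    {"delta_pos": [0,0,0.04],"turn": 0},
    {"delta_pos": [0,0.01,0.02],"turn": 0.05},
  ],
)

```text
t: 9.7
position: [0.4891, -0.292, 0.2889]
orientation: [0.862, 0.507, 0.001, 0.002]
force: [-0.0, 0.3, -0.4]
width: 0.093
finger_force: 0.0
```

>>> jog_arm(
  deltas=[
    {"delta_pos": [0.004,0.025,0],"turn": 0.08},
    {"delta_pos": [0.005,0.035,0],"turn": 0.09},
    {"delta_pos": [0.005,0.035,0],"turn": 0.1},
    {"delta_pos": [0.005,0.035,0],"turn": 0.1},
    {"delta_pos": [0.005,0.025,0],"turn": 0.08},
  ],
)

```text
t: 10.2
position: [0.5119, -0.1321, 0.2845]
orientation: [0.724, 0.69, -0.0, -0.001]
force: [1.4, -0.3, -1.0]
width: 0.093
finger_force: 0.0
```

>>> jog_arm(
  deltas=[
    {"delta_pos": [0.003,0.015,0],"turn": 0},
    {"delta_pos": [0,0.004,0],"turn": 0},
    {"delta_pos": [0,0,0],"turn": 0},
    {"delta_pos": [0,0,0],"turn": 0},
  ],
)

```text
t: 10.6
position: [0.515, -0.1175, 0.2848]
orientation: [0.727, 0.686, -0.0, -0.0]
force: [-0.4, 0.1, -0.1]
width: 0.0932
finger_force: 0.0
```

```bash
python3 wt.py A2 && python3 - <<'E'
from fitw import *
s=telemetry.get_state(); print(np.round(s["orientation"],3),np.round(s["joint_positions"],2))
d=np.load("A2.npz"); c=(d["K"],d["E"]); im=d["im"]
for p in([.516,-.117,2.68],[.488,-.301,.13]):
    o,g=fit(c,im,p); print("wrist",np.round(o.x,4),o.fun,g.sum())
E
```

```text
[0.35, 0.48, -0.93, -0.47, -0.39, 0.98, 0.3, 0.91] [0.13 0.   0.15] [ 0.5153 -0.1169  0.2851] 0.0928040800927979 11.0
[ 0.727  0.687 -0.     0.   ] [ 0.42  0.31 -0.4   1.95  0.15  0.91 -0.11]
wrist [ 0.5161 -0.1146  2.6053] 557.0 2792
wrist [ 0.4869 -0.2992 -0.0578] 1547.0 2079
```

View pics/A2_c.png

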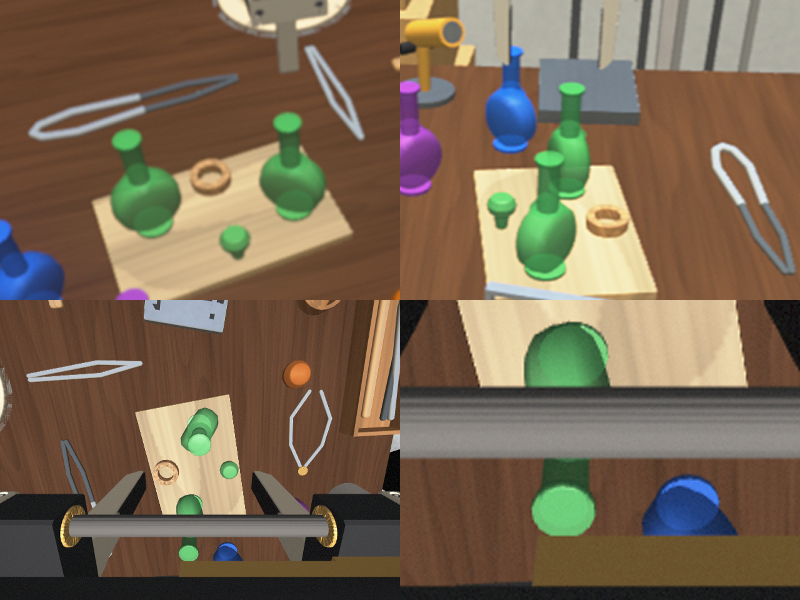

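Flask 1 stands upright on the board, and the tool is centred over flask 2. I'll descend and grip.

>>> jog_arm(
  deltas=[
    {"delta_pos": [0,0.001,-0.02],"turn": 0},
    {"delta_pos": [0,0,-0.035],"turn": 0},
    {"delta_pos": [0,0,-0.035],"turn": 0},
    {"delta_pos": [0,0,-0.03],"turn": 0},
    {"delta_pos": [0,0,-0.015],"turn": 0},
  ],
)

```text
t: 11.55
position: [0.5143, -0.1155, 0.1478]
orientation: [0.727, 0.687, -0.001, -0.001]
force: [0.2, -0.0, -0.0]
width: 0.093
finger_force: 0.0
```

>>> jog_arm(
  deltas=[
    {"delta_pos": [0,0,-0.006],"turn": 0},
    {"delta_pos": [0,0,-0.002],"turn": 0},
    {"delta_pos": [0,0,0],"turn": 0},
  ],
)

```text
t: 11.85
position: [0.5157, -0.1157, 0.1426]
orientation: [0.727, 0.687, 0.0, 0.0]
force: [0.1, 1.3, 0.2]
width: 0.0932
finger_force: 0.0
```

>>> jog_arm(
  deltas=[
    {"delta_pos": [0,0,0],"turn": 0},
    {"delta_pos": [0,0,0],"turn": 0},
    {"delta_pos": [0,0,0],"turn": 0},
    {"delta_pos": [0,0,0],"turn": 0},
    {"delta_pos": [0,0,0],"turn": 0},
  ],
  gripper=-1,
)

```text
t: 12.35
position: [0.5154, -0.1156, 0.1423]
orientation: [0.727, 0.687, 0.0, 0.0]
force: [-1.2, -0.5, -0.5]
width: 0.0575
finger_force: 0.0
```

>>> jog_arm(
  deltas=[
    {"delta_pos": [0,0,0],"turn": 0},
    {"delta_pos": [0,0,0],"turn": 0},
    {"delta_pos": [0,0,0],"turn": 0},
    {"delta_pos": [0,0,0],"turn": 0},
    {"delta_pos": [0,0,0],"turn": 0},
  ],
)

```text
t: 12.85
position: [0.5155, -0.1156, 0.1421]
orientation: [0.727, 0.687, 0.0, 0.0]
force: [0.4, 0.2, -0.2]
width: 0.0328
finger_force: 30.0
```

>>> jog_arm(
  deltas=[
    {"delta_pos": [0,0,0.003],"turn": 0},
    {"delta_pos": [0,0,0.006],"turn": 0},
    {"delta_pos": [0,0,0.012],"turn": 0},
    {"delta_pos": [0,0,0.015],"turn": 0},
    {"delta_pos": [0,0,0.015],"turn": 0},
  ],
)

```text
t: 13.35
position: [0.5152, -0.1155, 0.1944]
orientation: [0.727, 0.687, -0.0, -0.0]
force: [-0.6, -0.9, -4.0]
width: 0.0327
finger_force: 30.0
```

>>> jog_arm(
  deltas=[
    {"delta_pos": [0,0,0.006],"turn": 0},
    {"delta_pos": [0,0,0.003],"turn": 0},
    {"delta_pos": [0,0,0],"turn": 0},
    {"delta_pos": [0,0,0],"turn": 0},
  ],
)

```text
t: 13.75
position: [0.5149, -0.1157, 0.2017]
orientation: [0.727, 0.687, -0.0, -0.0]
force: [0.6, 0.2, -4.1]
width: 0.0328
finger_force: 30.0
```

```bash
python3 wt.py L2 && cat > fit3.py <<'E'
from h import *
import sys
# multi-view fit of held flask: x,y,z,yaw, tilt about x and y; tool-fixed region
from scipy.spatial.transform import Rotation as Ro
def pl(P,p): return (P-[0,0,.153])@Ro.from_euler("zyx",[p[3],p[5] if len(p)>5 else 0,p[4] if len(p)>4 else 0]).as_matrix().T+[p[0],p[1],p[2]+.153]
def mk(c,p,ps=parts[:3]):
    m=np.zeros((480,640),np.uint8)
    for q in ps:
        h=cv2.convexHull(proj(c,pl(q,p)).astype(np.float32)); cv2.fillConvexPoly(m,np.round(h*16).astype(np.int32),1,cv2.LINE_8,4)
    return m>0
low=[parts[0],disc]
def run(tag,p0,names=("s","d","w"),tilt=True,excl=()):
    V=[]
    for n in names:
        if n=="w": d=np.load(tag+".npz"); c=(d["K"],d["E"]); im=d["im"]
        else: c=cal({"s":"scene","d":"side"}[n]); im=cv2.imread(f"pics/{tag}_{n}.png")[:,:,::-1]
        g=green(np.ascontiguousarray(im))
        roi=cv2.dilate(mk(c,p0,low).astype(np.uint8),np.ones((25,25)))>0
        neck=cv2.dilate(mk(c,p0,parts[2:]).astype(np.uint8),np.ones((9,9)))>0
        ok=roi&~neck
        for q in excl: ok&=~(cv2.dilate(mask(c,*q,.015).astype(np.uint8),np.ones((7,7)))>0)
        V.append((c,g,ok))
    k=6 if tilt else 4
    f=lambda p:float(sum(((mk(c,p,low)^g)&ok).sum() for c,g,ok in V))
    best=None
    for a in np.radians([-20,0,20]):
        x0=np.array(list(p0)+[0,0],float)[:k]; x0[3]+=a
        st=np.diag([.006,.006,.006,.25,.06,.06])[:k,:k]
        o=minimize(f,x0,method="Nelder-Mead",options=dict(initial_simplex=np.vstack([x0]+[x0+d for d in st]),xatol=3e-4,fatol=.5,maxiter=800))
        if best is None or o.fun<best.fun: best=o
    p=best.x; print(tag,names,np.round(p,4),best.fun,"each",[int(((mk(c,p,low)^g)&ok).sum()) for c,g,ok in V],"sizes",[int((g&ok).sum()) for c,g,ok in V])
    print("  yaw profile",[(a,int(f(np.r_[p[:3],p[3]+np.radians(a),p[4:]]))) for a in(-12,-8,-4,-2,2,4,8,12)])
    return p
E
python3 - <<'E'
from fit3 import *
s=telemetry.get_state(); p=s["position"]; z=p[2]-.1271
ex=[(.4875,-.301,.1)]
for nm in(("s","d","w"),("s","d"),("w",)): run("L2",[p[0],p[1],z,2.67],nm,tilt=False,excl=ex)
run("L2",[p[0],p[1],z,2.67],("s","d","w"),excl=ex)
E
```

```text
[-5.05, -4.0, -4.59, -3.46, -4.19, -3.82, -3.5, -3.61] [-0.29 -0.27 -4.03] [ 0.5153 -0.1156  0.2019] 0.03276191778904117 14.15
L2 ('s', 'd', 'w') [ 0.5155 -0.1182  0.0713  2.6364] 1185.0 each [290, 333, 562] sizes [1130, 1099, 3817]
  yaw profile [(-12, 1575), (-8, 1377), (-4, 1269), (-2, 1236), (2, 1230), (4, 1301), (8, 1442), (12, 1626)]
L2 ('s', 'd') [ 0.5138 -0.1144  0.0777  2.6858] 482.0 each [225, 257] sizes [1130, 1099]
  yaw profile [(-12, 516), (-8, 515), (-4, 505), (-2, 508), (2, 510), (4, 520), (8, 533), (12, 576)]
L2 ('w',) [ 0.5173 -0.1224  0.0418  2.4608] 316.0 each [316] sizes [3817]
  yaw profile [(-12, 733), (-8, 566), (-4, 425), (-2, 369), (2, 344), (4, 381), (8, 524), (12, 693)]
L2 ('s', 'd', 'w') [ 5.1540e-01 -1.0920e-01  7.2100e-02  2.5977e+00 -8.9500e-02  1.0000e-03] 1084.0 each [293, 293, 498] sizes [1130, 1099, 3817]
  yaw profile [(-12, 1610), (-8, 1362), (-4, 1186), (-2, 1131), (2, 1137), (4, 1200), (8, 1325), (12, 1515)]
```

Flask 2 reads about 4.1 N, roughly 0.42 kg, so it is the heavier one (flask 1 is about 0.25 kg). I'll raise it and carry it towards the viewer.

>>> jog_arm(
  deltas=[
    {"delta_pos": [0,0,0.01],"turn": 0},
    {"delta_pos": [0,0,0.02],"turn": 0},
    {"delta_pos": [0,0,0.025],"turn": 0},
    {"delta_pos": [0,0,0.025],"turn": 0},
    {"delta_pos": [0,0,0.025],"turn": 0},
  ],
)

```text
t: 14.7
position: [0.5151, -0.1155, 0.3089]
orientation: [0.727, 0.687, 0.0, 0.0]
force: [0.5, -0.0, -3.5]
width: 0.0327
finger_force: 30.0
```

>>> jog_arm(
  deltas=[
    {"delta_pos": [0,0.01,0.015],"turn": 0},
    {"delta_pos": [0,0.02,0.005],"turn": 0},
    {"delta_pos": [0.001,0.025,0],"turn": 0},
    {"delta_pos": [0.001,0.025,0],"turn": 0},
    {"delta_pos": [0.001,0.025,0],"turn": 0},
  ],
)

```text
t: 15.2
position: [0.5181, -0.0097, 0.328]
orientation: [0.727, 0.687, 0.0, 0.0]
force: [-0.2, -0.0, -3.7]
width: 0.0327
finger_force: 30.0
```

>>> jog_arm(
  deltas=[
    {"delta_pos": [0.001,0.025,0],"turn": 0},
    {"delta_pos": [0.001,0.025,0],"turn": 0},
    {"delta_pos": [0.001,0.025,0],"turn": 0},
    {"delta_pos": [0,0.02,0],"turn": 0},
    {"delta_pos": [0,0.01,0],"turn": 0},
  ],
)

```text
t: 15.7
position: [0.521, 0.0965, 0.3279]
orientation: [0.726, 0.688, 0.001, -0.0]
force: [0.6, 0.7, -4.9]
width: 0.0324
finger_force: 30.0
```

>>> jog_arm(
  deltas=[
    {"delta_pos": [0,0,0],"turn": 0},
    {"delta_pos": [0,0,0],"turn": 0},
    {"delta_pos": [0,0,0],"turn": 0},
    {"delta_pos": [0,0,0],"turn": 0},
  ],
)

```text
t: 16.1
position: [0.5214, 0.0932, 0.3271]
orientation: [0.728, 0.686, -0.0, 0.0]
force: [0.1, 0.5, -4.4]
width: 0.0331
finger_force: 30.0
```

```bash
python3 wt.py V1 && python3 - <<'E'
from h import *
print([(np.round(d["uv"],1).tolist(),round(d["confidence"],2)) for q in("viewer","viewer_mid") for d in nets.place_of("wrist",q)])
d=np.load("V1.npz"); c=(d["K"],d["E"]); im=d["im"].copy()
print((-c[1][:3,:3].T@c[1][:3,3]).round(3))
v=[.527,.222,-.2]
for z,y0,y1 in((.018,-.15,.18),(.16,-.09,.084)):
    P=place([[-.075,y0,z],[.075,y0,z],[.075,y1,z],[-.075,y1,z]],*v); q=proj(c,P); print(q.round(1).tolist())
    cv2.polylines(im,[np.round(q).astype(int)],True,(255,0,0),1)
big=cv2.resize(im,(800,600),interpolation=2); cv2.imwrite("pics/V1_o.png",big[:,:,::-1])
E
```

```text
[-4.28, -4.32, -3.92, -4.19, -3.85, -4.01, -3.33, -4.62] [ 0.07  0.22 -4.07] [0.5213 0.0943 0.3271] 0.032466587491677426 16.5
[([319.9, 106.3], 0.72), ([317.5, 98.9], 0.94)]
[0.525 0.172 0.493]
[[250.8, 204.2], [352.6, 218.5], [400.0, -48.2], [275.1, -70.0]]
[[228.3, 171.0], [377.1, 192.6], [415.9, -6.6], [242.3, -36.1]]
```

View pics/V1_o.png

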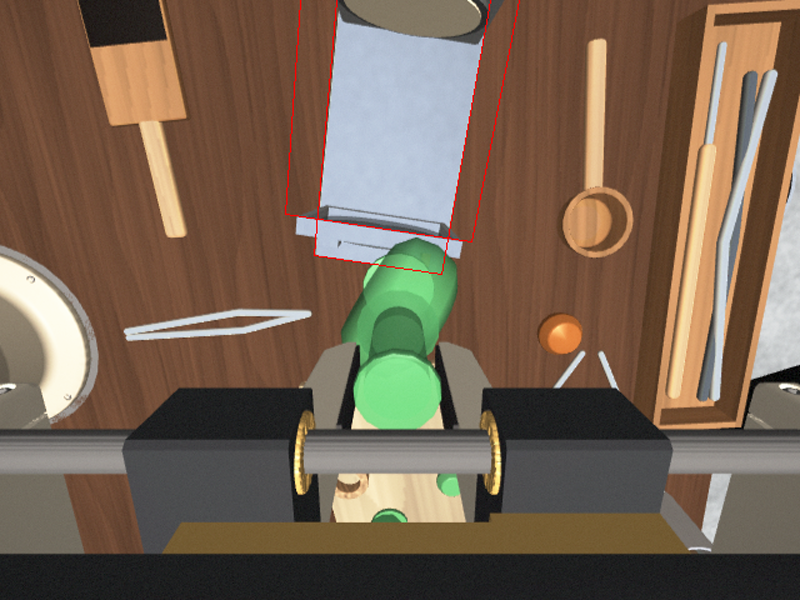

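The wrist view shows the viewer outline on the fit: the base edges run from (320,216) to (337,20) and the plate's top inner edge from (297,217) to (463,240). The viewer pose therefore holds at about (0.527, 0.222), yaw -0.2. I'll move above the bay with the quarter-ish turn, taking pictures mid-way to fit the flask's yaw in the grip.

>>> jog_arm(
  deltas=[
    {"delta_pos": [0.001,0.01,0],"turn": -0.06},
    {"delta_pos": [0.001,0.02,0],"turn": -0.11},
    {"delta_pos": [0.001,0.02,0],"turn": -0.14},
    {"delta_pos": [0.001,0.02,0],"turn": -0.14},
    {"delta_pos": [0.001,0.02,0],"turn": -0.11},
  ],
)

```text
t: 17.15
position: [0.5263, 0.1851, 0.3271]
orientation: [0.89, 0.457, -0.0, 0.0]
force: [0.4, -0.4, -4.5]
width: 0.0327
finger_force: 30.0
```

>>> jog_arm(
  deltas=[
    {"delta_pos": [0.001,0.02,0],"turn": -0.08},
    {"delta_pos": [0,0.013,0],"turn": 0},
    {"delta_pos": [0,0.004,0],"turn": 0},
    {"delta_pos": [0,0,0],"turn": 0},
    {"delta_pos": [0,0,0],"turn": 0},
  ],
)

```text
t: 17.65
position: [0.5274, 0.2201, 0.327]
orientation: [0.906, 0.423, -0.0, 0.0]
force: [0.3, -0.8, -4.8]
width: 0.033
finger_force: 30.0
```

```bash
sed -i 's/range(8)/range(2)/; s/i==7/i==1/; s/i==6/i==0/' wt.py && cat >> wt.py <<'E'
s=telemetry.get_state(); import json; json.dump([list(map(float,s["position"])),list(map(float,s["orientation"]))],open(sys.argv[1]+".json","w")); print(np.round(s["position"],4),np.round(s["orientation"],4),np.round(s["joint_positions"],2))
E
python3 wt.py V2
```

```text
[-3.31, -3.72] [ 0.26 -0.17 -3.52] [0.5275 0.2201 0.3271] 0.03278330740787781 17.75
[0.5275 0.2203 0.3271] [ 9.063e-01  4.227e-01 -1.000e-04  2.000e-04] [-0.2   0.33 -0.39  1.81  0.14  1.03 -1.35]
```

>>> jog_arm(
  deltas=[
    {"delta_pos": [0,0,0],"turn": -0.06},
    {"delta_pos": [0,0,0],"turn": -0.12},
    {"delta_pos": [0,0,0],"turn": -0.14},
    {"delta_pos": [0,0,0],"turn": -0.14},
    {"delta_pos": [0,0,0],"turn": -0.12},
  ],
)

```text
t: 18.3
position: [0.5275, 0.2207, 0.3272]
orientation: [0.99, 0.143, 0.0, 0.0]
force: [0.3, 0.1, -3.9]
width: 0.0327
finger_force: 30.0
```

>>> jog_arm(
  deltas=[
    {"delta_pos": [0,0,0],"turn": -0.06},
    {"delta_pos": [0,0,0],"turn": 0},
    {"delta_pos": [0,0,0],"turn": 0},
    {"delta_pos": [0,0,0],"turn": 0},
  ],
)

```text
t: 18.7
position: [0.5273, 0.2211, 0.3271]
orientation: [0.993, 0.117, -0.0, 0.0]
force: [0.3, -0.1, -4.8]
width: 0.0326
finger_force: 30.0
```

```bash
python3 wt.py V3
```

```text
[-3.94, -4.51] [-0.07 -0.16 -4.22] [0.5273 0.2212 0.3271] 0.0325919727190065 18.8
[0.5274 0.2212 0.3271] [ 9.931e-01  1.169e-01 -1.000e-04 -0.000e+00] [-0.3   0.32 -0.26  1.81  0.09  1.02 -1.93]
```

```bash
cat > joint.py <<'E'
from h import *
from scipy.spatial.transform import Rotation as Ro
import sys
T={"L2":(.5153,-.1156,.2019,1.514),"V1":(.5213,.0943,.3271,1.514),"V2":(.5275,.2203,.3271,.8727),"V3":(.5274,.2212,.3271,.2343)}
def green(im):
    h=cv2.cvtColor(im,cv2.COLOR_RGB2HSV); return cv2.inRange(h,(45,65,30),(82,255,255))>0
def mods(rf): return [parts[0],np.vstack([np.c_[0*t+x,R*np.cos(t),.048+R*np.sin(t)] for x,R in ((-.022,rf),(.022,rf),(-.022*.7,rf+.7*(.045-rf)),(.022*.7,rf+.7*(.045-rf)),(-.006,.045),(.006,.045))])]
def pl(P,p,tp):
    d,a,b,dz,t1,t2=p[:6]
    Q=(P-[0,0,.153])@Ro.from_euler("z",d).as_matrix().T
    Q=Q@Ro.from_euler("xy",[t1,t2]).as_matrix().T+[a,b,.153-.1271+0+dz-.0]
    x,y,z,psi=tp
    return Q@Ro.from_euler("z",psi).as_matrix().T+[x,y,z-.0259*0] - [0,0,.0]
def mk(c,p,tp,ps):
    m=np.zeros((480,640),np.uint8)
    for q in ps:
        h=cv2.convexHull(proj(c,pl(q,p,tp)).astype(np.float32)); cv2.fillConvexPoly(m,np.round(h*16).astype(np.int32),1,cv2.LINE_8,4)
    return m>0
p0=np.array([1.136,0,0,0,0,0,.034])
V=[]
for tag,n in [(a,b) for a in sys.argv[1].split(",") for b in sys.argv[2]]:
    tp=T[tag]
    if n=="w": d=np.load(tag+".npz"); c=(d["K"],d["E"]); im=d["im"]
    else: c=cal({"s":"scene","d":"side"}[n]); im=np.ascontiguousarray(cv2.imread(f"pics/{tag}_{n}.png")[:,:,::-1])
    roi=cv2.dilate(mk(c,p0,tp,mods(.034)).astype(np.uint8),np.ones((25,25)))>0
    ok=roi&~(cv2.dilate(mk(c,p0,tp,parts[2:]).astype(np.uint8),np.ones((9,9)))>0)
    if tag=="L2": ok&=~(cv2.dilate(mask(c,.4875,-.301,.1,.015).astype(np.uint8),np.ones((9,9)))>0)
    g=green(im)
    V.append((tag+n,c,g,ok,tp,1/ max(1,(g&ok).sum())))
def f(p): return sum(w*((mk(c,p,tp,mods(p[6]))^g)&ok).sum() for _,c,g,ok,tp,w in V)+ (p[4]**2+p[5]**2)*3
best=None
for a in(-.25,0,.2):
    x0=p0+np.r_[a,np.zeros(6)]
    o=minimize(f,x0,method="Nelder-Mead",options=dict(initial_simplex=np.vstack([x0]+[x0+d for d in np.diag([.15,.004,.004,.004,.04,.04,-.006])]),xatol=3e-4,fatol=1e-4,maxiter=900,adaptive=True))
    if best is None or o.fun<best.fun: best=o
p=best.x; print(np.round(p,4),round(best.fun,3))
print({v[0]:(round(float(v[5]*((mk(v[1],p,v[4],mods(p[6]))^v[2])&v[3]).sum()),2)) for v in V})
print([(a,round(float(f(np.r_[p[0]+np.radians(a),p[1:]])),3)) for a in(-10,-6,-3,3,6,10)])
E
python3 joint.py V1,V2,V3 sd & python3 joint.py L2,V1,V2,V3 sdw & python3 joint.py V1,V2,V3 w; wait
```

```text
this script no longer has the robot
this script no longer has the robot
[ 1.0078e+00 -9.0000e-04  7.0000e-04 -1.1000e-03 -1.0100e-02  2.3000e-03
  3.1100e-02] 0.192
{'V1w': 0.07, 'V2w': 0.06, 'V3w': 0.06}
[(-10, 0.601), (-6, 0.426), (-3, 0.31), (3, 0.275), (6, 0.377), (10, 0.523)]Exception ignored in: <_io.TextIOWrapper mode='rw' encoding='UTF-8'>
Traceback (most recent call last):
BrokenPipeError: [Errno 32] Broken pipe
```

```bash
python3 joint.py V1,V2,V3 sd; python3 joint.py L2,V1,V2,V3 sdw
```

```text
[ 9.745e-01  3.000e-04  1.700e-03  1.300e-03 -1.630e-02  1.540e-02
  2.580e-02] 0.604
{'V1s': 0.1, 'V1d': 0.18, 'V2s': 0.07, 'V2d': 0.09, 'V3s': 0.05, 'V3d': 0.11}
[(-10, 0.752), (-6, 0.69), (-3, 0.647), (3, 0.645), (6, 0.691), (10, 0.778)]
[ 9.903e-01  0.000e+00  3.000e-04  1.600e-03 -7.000e-03  3.900e-03
  2.810e-02] 1.325
{'L2s': 0.13, 'L2d': 0.23, 'L2w': 0.08, 'V1s': 0.09, 'V1d': 0.18, 'V1w': 0.08, 'V2s': 0.09, 'V2d': 0.1, 'V2w': 0.08, 'V3s': 0.08, 'V3d': 0.1, 'V3w': 0.08}
[(-10, 1.934), (-6, 1.668), (-3, 1.473), (3, 1.43), (6, 1.607), (10, 1.895)]
```

```bash
python3 - <<'E'
from h import *
d=np.load("V1.npz"); c=(d["K"],d["E"])
print(ray(c,(317.5,98.9),.095).round(4))
# measured in the 800x600 overlay (x0.8): plate top inner edge ends, base edges
for uv,z in (((297,217),.16),((463,240),.16),((337,20),.018),((320,205),.018),((487,30),.018),((447,235),.018)):
    P=ray(c,np.array(uv)*.8,z); v=P-[.527,.222,0]; a=-.2
    print(uv,(np.cos(a)*v[0]+np.sin(a)*v[1]).round(4),(-np.sin(a)*v[0]+np.cos(a)*v[1]).round(4))
E
```

```text
[0.528  0.2173 0.095 ]
(297, 217) -0.0656 -0.0912
(463, 240) 0.0682 -0.0904
(337, 20) -0.0724 0.0912
(320, 205) -0.0727 -0.092
(487, 30) 0.0781 0.104
(447, 235) 0.0745 -0.1048
```

>>> jog_arm(
  deltas=[
    {"delta_pos": [0,0.001,0],"turn": 0.05},
    {"delta_pos": [0,0,-0.01],"turn": 0.06},
    {"delta_pos": [0,0,-0.015],"turn": 0.035},
    {"delta_pos": [0,0,-0.02],"turn": 0},
    {"delta_pos": [0,0,-0.02],"turn": 0},
  ],
)

```text
t: 19.35
position: [0.5275, 0.2223, 0.2617]
orientation: [0.982, 0.188, 0.0, -0.0]
force: [-0.4, 0.2, -4.2]
width: 0.0331
finger_force: 30.0
```

>>> jog_arm(
  deltas=[
    {"delta_pos": [0.0005,-0.001,-0.02],"turn": 0},
    {"delta_pos": [0,0,-0.02],"turn": 0},
    {"delta_pos": [0,0,-0.02],"turn": 0},
    {"delta_pos": [0,0,-0.015],"turn": 0},
    {"delta_pos": [0,0,-0.008],"turn": 0},
  ],
)

```text
t: 19.85
position: [0.5275, 0.2211, 0.1779]
orientation: [0.982, 0.188, -0.001, 0.0]
force: [-0.4, -0.0, -4.0]
width: 0.0332
finger_force: 30.0
```

>>> jog_arm(
  deltas=[
    {"delta_pos": [0,0,-0.003],"turn": 0},
    {"delta_pos": [0,0,0],"turn": 0},
    {"delta_pos": [0,0,0],"turn": 0},
  ],
)

```text
t: 20.15
position: [0.5283, 0.2216, 0.1768]
orientation: [0.982, 0.188, 0.001, -0.0]
force: [-0.0, -0.5, -3.4]
width: 0.0326
finger_force: 30.0
```

```bash
python3 wt.py F1
```

```text
[-2.77, -3.91] [ 0.34 -0.14 -3.34] [0.5282 0.2215 0.1769] 0.032557853522856846 20.25
[0.5282 0.2215 0.1768] [ 9.821e-01  1.883e-01  6.000e-04 -1.000e-04] [-0.32  0.48 -0.26  1.98  0.18  0.7  -1.88]
```

>>> jog_arm(
  deltas=[
    {"delta_pos": [0,0,-0.002],"turn": 0},
    {"delta_pos": [0,0,-0.001],"turn": 0},
    {"delta_pos": [0,0,0],"turn": 0},
    {"delta_pos": [0,0,0],"turn": 0},
    {"delta_pos": [0,0,0],"turn": 0},
  ],
)

```text
t: 20.8
position: [0.5278, 0.2214, 0.1731]
orientation: [0.982, 0.188, -0.0, -0.0]
force: [-0.5, -0.3, -4.1]
width: 0.0332
finger_force: 30.0
```

```bash
python3 wt.py F2 && sed -i 's/^T={/T={"F2":(.5282,.2215,.1738,.3788),/' joint.py && python3 joint.py F2 sw; python3 joint.py F2 w
```

```text
[-4.14, -3.91] [ 0.03  0.17 -4.03] [0.5279 0.2214 0.1731] 0.032952892687886856 20.9
[0.5278 0.2214 0.1731] [ 0.9821  0.1883 -0.     -0.    ] [-0.32  0.48 -0.25  1.99  0.18  0.69 -1.88]
[ 0.9865 -0.0013 -0.001   0.0042  0.001  -0.0027  0.0256] 0.124
{'F2s': 0.03, 'F2w': 0.1}
[(-10, 0.322), (-6, 0.234), (-3, 0.171), (3, 0.153), (6, 0.2), (10, 0.285)]
[ 1.0094 -0.0012  0.0011 -0.0016 -0.0145  0.0045  0.031 ] 0.062
{'F2w': 0.06}
[(-10, 0.201), (-6, 0.144), (-3, 0.103), (3, 0.092), (6, 0.127), (10, 0.177)]
```

The pose in the bay checks out: yaw is within about 1°, and the centre is within about 2 mm. I'll hold the flat face for over a second, then make the quarter turn.

>>> jog_arm(
  deltas=[
    {"delta_pos": [0,0,0.0005],"turn": 0},
    {"delta_pos": [0,0,0],"turn": 0},
    {"delta_pos": [0,0,0],"turn": 0},
    {"delta_pos": [0,0,0],"turn": 0},
    {"delta_pos": [0,0,0],"turn": 0},
  ],
)

```text
t: 21.45
position: [0.5278, 0.2213, 0.1736]
orientation: [0.982, 0.188, -0.0, 0.0]
force: [0.6, -0.3, -4.2]
width: 0.0327
finger_force: 30.0
```

>>> jog_arm(
  deltas=[
    {"delta_pos": [0,0,0],"turn": 0},
    {"delta_pos": [0,0,0],"turn": 0},
    {"delta_pos": [0,0,0],"turn": 0},
    {"delta_pos": [0,0,0],"turn": 0},
    {"delta_pos": [0,0,0],"turn": 0},
  ],
)

```text
t: 21.95
position: [0.5278, 0.2214, 0.1736]
orientation: [0.982, 0.188, -0.0, 0.0]
force: [-0.8, -0.1, -4.7]
width: 0.0326
finger_force: 30.0
```

>>> jog_arm(
  deltas=[
    {"delta_pos": [0,0,0],"turn": 0},
    {"delta_pos": [0,0,0],"turn": 0},
    {"delta_pos": [0,0,0],"turn": 0},
    {"delta_pos": [0,0,0],"turn": 0},
    {"delta_pos": [0,0,0],"turn": 0.03},
  ],
)

```text
t: 22.45
position: [0.5278, 0.2214, 0.1736]
orientation: [0.979, 0.204, -0.0, 0.0]
force: [-0.3, -0.9, -4.3]
width: 0.0325
finger_force: 30.0
```

>>> jog_arm(
  deltas=[
    {"delta_pos": [0,0,0],"turn": 0.07},
    {"delta_pos": [0,0,0],"turn": 0.1},
    {"delta_pos": [0,0,0],"turn": 0.12},
    {"delta_pos": [0,0,0],"turn": 0.12},
    {"delta_pos": [0,0,0],"turn": 0.12},
  ],
)

```text
t: 22.95
position: [0.5279, 0.2213, 0.1736]
orientation: [0.89, 0.455, 0.0, 0.0]
force: [-0.6, -0.1, -4.7]
width: 0.0325
finger_force: 30.0
```

>>> jog_arm(
  deltas=[
    {"delta_pos": [0,0,0],"turn": 0.12},
    {"delta_pos": [0,0,0],"turn": 0.12},
    {"delta_pos": [0,0,0],"turn": 0.12},
    {"delta_pos": [0,0,0],"turn": 0.12},
    {"delta_pos": [0,0,0],"turn": 0.12},
  ],
)

```text
t: 23.45
position: [0.5279, 0.2212, 0.1736]
orientation: [0.716, 0.698, 0.0, 0.0]
force: [-0.4, -0.5, -4.1]
width: 0.0329
finger_force: 30.0
```

>>> jog_arm(
  deltas=[
    {"delta_pos": [0,0,0],"turn": 0.12},
    {"delta_pos": [0,0,0],"turn": 0.12},
    {"delta_pos": [0,0,0],"turn": 0.09},
    {"delta_pos": [0,0,0],"turn": 0.05},
    {"delta_pos": [0,0,0],"turn": 0.02},
  ],
)

```text
t: 23.95
position: [0.528, 0.2211, 0.1736]
orientation: [0.565, 0.825, -0.0, 0.0]
force: [0.8, -0.1, -3.7]
width: 0.0329
finger_force: 30.0
```

>>> jog_arm(
  deltas=[
    {"delta_pos": [0,0,0],"turn": 0},
    {"delta_pos": [0,0,0],"turn": 0},
    {"delta_pos": [0,0,0],"turn": 0},
    {"delta_pos": [0,0,0],"turn": 0},
  ],
)

```text
t: 24.35
position: [0.5278, 0.2215, 0.1736]
orientation: [0.566, 0.824, -0.0, 0.0]
force: [0.4, -0.2, -4.6]
width: 0.0322
finger_force: 30.0
```

```bash
python3 wt.py F3 && python3 - <<'E'
import json,re,numpy as np
p,q=json.load(open("F3.json")); s=open("joint.py").read()
open("joint.py","w").write(s.replace("T={",'T={"F3":(%f,%f,%f,%f),'%(*p,2*np.arctan2(q[1],q[0])),1)); print(2*np.arctan2(q[1],q[0]))
E
python3 joint.py F3 sw
```

```text
[-4.04, -3.94] [ 0.31 -0.29 -3.99] [0.5278 0.2214 0.1737] 0.03332893301428447 24.45
[0.5278 0.2215 0.1737] [5.658e-01 8.245e-01 0.000e+00 1.000e-04] [-0.02  0.56 -0.69  1.97  0.49  0.79 -0.63]
1.9388000513036914
[ 1.0399e+00 -8.0000e-04 -4.0000e-04  4.2000e-03  2.6000e-03 -4.4000e-03
  2.9000e-02] 0.158
{'F3s': 0.07, 'F3w': 0.09}
[(-10, 0.327), (-6, 0.257), (-3, 0.194), (3, 0.182), (6, 0.2), (10, 0.252)]
```

>>> jog_arm(
  deltas=[
    {"delta_pos": [0,0,0],"turn": 0},
    {"delta_pos": [0,0,0],"turn": 0},
    {"delta_pos": [0,0,0],"turn": 0},
    {"delta_pos": [0,0,0],"turn": 0},
    {"delta_pos": [0,0,0],"turn": 0},
  ],
)

```text
t: 25.0
position: [0.5278, 0.2214, 0.1736]
orientation: [0.566, 0.825, 0.0, 0.0]
force: [0.4, 0.4, -4.0]
width: 0.0329
finger_force: 30.0
```

```bash
python3 -c "
from plant import r
print(r.sign_off())"
```

```text
the job is handed in; nothing more can be done
None
```

I handed the job in at 25 s: the heavier flask (about 0.42 kg) was held face-on in the viewer's bay for over a second, then turned edge-on and is still held there, and the lighter one (about 0.25 kg) stands on the board.

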